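# Clamp the specimen and hold the reading arm over it

## Robot

A 6-joint arm with a two-finger parallel gripper is mounted at the origin on the work surface. World frame = base frame: x ahead of the robot, y to its left, z up, the work surface at z = 0. Lengths are in m, angles in rad, forces in N, time in s.
With the tool pointing down it reaches from about 0.35 to 0.775 m from the base axis. Payload 7.3 kg.
Tool frame: the origin (TCP) lies midway between the tips of the shut fingers; the grasp point (between the pads) lies 19 mm behind it; z points along the fingers, y is the line along which they close (so a half turn about z gives the same grasp; the last joint's range is limited). The gripper opens to 92 mm and grips with 3 to 60 N. Pads are 19 mm wide; open, the fingers measure 130 mm over their backs; the gripper's body (75 mm by 190 mm) begins 47 mm behind the grasp point.
Start: joints at [-1.376, 0.342, 1.524, -0, 1.275, -0.146], TCP at [0.175, -0.495, 0.227] pointing down, gripper open.
Joint ranges: [-2.53, 2.53], [-0.77, 2.02], [0.04, 2.7], [-1, 4.14], [0.28, 2.66], [-3.11, 3.11]. Speed limits (rad/s): [2.57, 2.57, 3.14, 3.14, 3.14, 3.14].

## Interface

Orientations are given as [roll, pitch, yaw] about the fixed x, y, z axes, in that order (R = Rz(yaw) Ry(pitch) Rx(roll)).
In Python, from cell import robot, read_camera, camera_params, nets gives the robot as it stands. The module is installed in compiled form; this text tells all that it offers.
- The arm moves only by the tool step_arm, never from a script. Its argument "steps" is a list of rows, each an object of numbers: "x", "y", "z": the shift along the tool's x, y, z as a fraction of full scale; "rx", "ry", "rz": the turn, a rotation vector about the tool's x, y, z as a fraction of full scale; "claw": the opening, from -1 (shut) to 1 (fully open). In form: [{"x": .., "y": .., "z": .., "rx": .., "ry": .., "rz": .., "claw": ..}, ...]. A call has 1 to 12 rows; each row is the pose to reach, as a shift and turn from the pose commanded when the call began, along the tool's axes at that moment; what a row does not reach only later rows make up. Full scale, the value 1, is 750 mm for a shift and pi/4 rad for a turn. A row lasts 1/12 s, in which the tool goes at most 41.7 mm and 7.16 degrees, less where a joint would pass 70% of its speed; a pose out of reach is approached as far as the arm can. A call with a number of a shift or a turn outside -1 to 1 is refused whole. A call with a gripper value outside its range is refused whole. The fingers move at their own pace and stop on an object; "squeeze" is the grip in N (left out, the last holds). Time passes only in rows, so rows that repeat a pose let the fingers close. It gives the time, the measured TCP pose, the force, the opening and the grip force at its end, in the units of the state.
- robot.observe(): the state, without advancing time (a new reading comes with each control period).
- read_camera(name): name is "scene" or "side" or "wrist"; returns (picture, depth): 420x560x3 uint8, blue, green, red; 420x560 float32, m along the optical axis (not along the pixel's ray), 0 where there is no reading.
- camera_params(name): a dict with "fx", "fy", "cx", "cy" (pixels), "k1" (the pictures are not rectified: a ray, as slopes to the right and down, at radius r is drawn at 1 + k1 r^2 times it, then the intrinsics apply), "R" (3x3) and "t" (3): a world point X has camera coordinates R X + t; the wrist camera has in their place "hand_eye" (4x4, takes a point from camera to tool coordinates, whose origin is the TCP and whose axes are the flange's). Camera axes: x right, y down, z forward; pixel columns grow to the right and rows downward; lengths in m; the calibration is good to about 2 mm. A picture is of the moment at which its call begins: read the wrist's pose just before it. camera_params takes no time and is no camera call.
- robot.hand_in(): hands the job in; it is judged then, once.
Trained networks look in the newest picture that a camera, given by its name, has taken for a name from the list of things; names that differ only in an ending like _2 or _b are one class to them, and where a whole thing is asked for, a point or a joint stands for the part that bears it (a point fixed in the world has none). Each returns a list of dicts, best first, with "conf" (0 to 1); they miss things now and then, are a little off and sometimes report something else, mostly with a low value. They report only what shows in the picture. A call takes as long as a camera call. They do not tell look-alikes from the thing itself.
- nets.masks_of(camera, query): "region" (420x560 bool, what is visible of it) and "box" ([left, top, right, bottom] in pixels, round what is visible of it).
- nets.landmark_of(camera, query): "pixel" ([row, column] in pixels: a listed point, or the origin of a listed thing).
The state is a dict: "time": time; "qpos": joint angles; "qvel": joint speeds; "joint_efforts": joint torques, N m; "tool_pos": TCP position; "tool_rot": TCP orientation; "contact_force": force on the tool from outside, world axes, zero at the start; "torque": the same for the moment, N m; "opening": finger opening in m; "grip_force": force on a finger pad.
Only numpy, scipy, OpenCV 4.12 (cv2) and the standard library are available. Lean on these libraries where they do the work, as an engineer would, in place of code of your own. Each camera call takes 0.05 s, during which the arm holds its last target. There are 200 camera calls.

## Task

Get the specimen ready for a reading: turn the crank clockwise until the vise jaw has clamped the aluminium block tight, and let go of the crank. Then swing the spring-return reader arm by its upright tab round to its stop over the block and keep it there: finish while still holding the arm against its stop, since its spring would throw it back. Leave everything else on the bench where it is.

Things in the scene. Friction and masses are not known exactly. Their poses are not given: they have to be found in the camera images.
- fixture: reader stand bolted to the table: grey base plate 220 (x) x 290 (y) x 12 thick with a small steel vise, its gearbox with a crank on top (right end, -y) and a hanger with a spring-return reader arm (far side). Origin: centre of the plate's underside; offsets below are in its frame, mm. Vise bed top z 20; fixed jaw face y 45; jaws x -57 to -3, tops z 50
- crank_axis (a point): point on the crank's vertical turning axis at the middle height of its knob: (-30, -85, 105) in the stand's frame. The gearbox below spans x -63 to 3, y -126 to -50, top z 64; the crank's arm lies at z 75 to 84
- crank_knob (a point): middle height of the crank's upright black grip knob: round, diameter 18, 36 high (z 85 to 121 in the stand's frame), 40 from the crank's axis; it spins freely on its own pin, so the fingers may keep one orientation while leading it round
- crank (a joint): crank angle, rad, 0 to 7.5, grows clockwise seen from above, closing the vise 4 mm per rad; at 0 the knob is on the stand's -x side of the axis. Starts between 0 and 2. Drag about 3 N at the knob, stays where left. Near 6.2 rad the jaw pinches the specimen on the fixed jaw and the drag rises steeply: 8 to 12 N at the knob is tight
- jaw (a joint): travel of the moving jaw in m, 0 wide open, grows towards the fixed jaw (stand's +y); driven by the crank only. Pinched on the specimen at about 0.025
- jaw_face (a point): centre of the moving jaw's face, 15 above the vise bed; jaw 50 wide (x), 30 high
- specimen: aluminium specimen block 30 (its x) x 20 (its y) x 40 high, about 65 g, standing loose on the vise bed between the jaws; origin centre of its underside. 10 of it stand above the jaws. Clamped, its centre is at about y 35 in the stand's frame
- pivot (a point): point on the reader arm's vertical pivot axis, (70, 35, 125) in the stand's frame. The hanger below spans x 65 to 99, y 15 to 55, top z 84; the pivot's cap reaches z 110. The arm's stop is a round steel pin, diameter 8, top z 96, at (20, 21)
- tab (a point): flat upright aluminium finger tab on the end of the reader arm, above its round black reading head (diameter 24, underside z 67): 10 thick, 26 long along the arm, from z 98 to 146 in the stand's frame; this point at z 128, 100 from the pivot axis, x along the arm away from the pivot, y across the tab. Arm between tab and pivot: top z 97
- reader (a joint): reader arm angle, rad: 0 = sprung back, parked, pointing to the stand's left and a little to -x; grows anticlockwise seen from above to 1.22 = against its stop, pointing along the stand's -x with the head over the specimen. A spring drives it back: about 2 N at the tab when parked, 6.5 N at the stop
- spare_disc: spare round steel specimen, diameter 24, 30 high, standing on the base plate near its far right corner; origin centre of underside
- spare_bar: spare flat aluminium specimen 30 x 14 x 30 high, standing on the base plate near its far right corner; origin centre of underside
- bottle: clear bottle with a screw cap, diameter 68, 150 high, to the right of the stand; origin centre of underside
- beaker: clear beaker, diameter 68, 85 high, to the left of the stand; origin centre of underside
- weight: steel calibration weight, diameter 36, 56 high, to the left of the stand; origin centre of underside
- boat: shallow white weighing boat 80 x 80 x 20 high, to the right of the stand; origin centre of underside
- screwdriver: screwdriver 160 long lying on the table between the robot and the stand; origin under its middle, x along it
Things that resemble listed ones, but are neither listed nor needed, are in the scene too. What is shaped like the specimen but purple or yellow is not meant.

How it is judged:
By the outcome, as a careful person would: the job done as asked, in the order asked, and still so for the second after the job is handed in, while the arm keeps its last pose, push and grip.
It also fails if it takes over 59 s, if anything falls off the work surface, if the arm or the gripper's body presses on something with over 40 N, if the wrist force passes 120 N, or if a joint passes its speed limit or range.

## Working session

There is one attempt and no reset: what is moved stays moved. The work goes in short steps, Python scripts to look and compute and a tool call to move; the robot and the scene stay as the last step left them, time stands still between calls to the robot, and variables do not carry over. Pictures are saved under pics/ and viewed, at most 10 in all, crops included, and the job is handed in when it is done.

Besides the shell and the picture viewer there is one more tool, called after ">>>" as name(argument=value, ...), one argument or row to a line, values as JSON. step_arm: Moves the arm, as the interface text tells. Its arguments: {"type":"object","properties":{"steps":{"type":"array","items":{"type":"object","properties":{"x":{"type":"number","minimum":-1,"maximum":1},"y":{"type":"number","minimum":-1,"maximum":1},"z":{"type":"number","minimum":-1,"maximum":1},"rx":{"type":"number","minimum":-1,"maximum":1},"ry":{"type":"number","minimum":-1,"maximum":1},"rz":{"type":"number","minimum":-1,"maximum":1},"claw":{"type":"number"}}}},"squeeze":{"type":"number"}},"required":["steps"]}

```bash
mkdir -p pics; cat > h.py <<'E'
import numpy as np, cv2
from cell import robot, read_camera, camera_params, nets
def ray(cam,px):
    p=camera_params(cam); r,c=px
    K=np.array([[p['fx'],0,p['cx']],[0,p['fy'],p['cy']],[0,0,1.]])
    u=cv2.undistortPoints(np.array([[[c,r]]],float),K,np.array([p['k1'],0,0,0,0.]))[0,0]
    return np.array([u[0],u[1],1.])
def world(cam,px,depth):
    p=camera_params(cam); return np.array(p['R']).T@(ray(cam,px)*depth-np.array(p['t']))
def at_z(cam,px,z):
    p=camera_params(cam); R=np.array(p['R']); o=-R.T@np.array(p['t']); d=R.T@ray(cam,px)
    return o+d*(z-o[2])/d[2]
def proj(cam,X):
    p=camera_params(cam); x=np.array(p['R'])@X+np.array(p['t']); s=x[:2]/x[2]; s=s*(1+p['k1']*(s@s))
    return np.array([p['fy']*s[1]+p['cy'],p['fx']*s[0]+p['cx']])
E
python3 - <<'E'
from h import *
s=robot.observe(); print(s)
for c in ['scene','side']:
    im,d=read_camera(c); cv2.imwrite(f'pics/{c}.png',im); np.save(f'{c}_d.npy',d)
    p=camera_params(c); print(c,-np.array(p['R']).T@np.array(p['t']))
    for q in ['crank_knob','crank_axis','tab','pivot','specimen','fixture','jaw_face']:
        for k in nets.landmark_of(c,q)[:2]:
            r,cc=map(float,k['pixel']); print(c,q,round(k['conf'],2),round(r,1),round(cc,1))
E
```

```text
{'time': 0.0, 'qpos': array([-1.37595421e+00,  3.42702250e-01,  1.52501454e+00,  3.70319193e-05,
        1.27538871e+00, -1.46005039e-01]), 'qvel': array([-1.82420009e-03, -1.94975640e-04, -6.38890788e-04,  5.95709466e-04,
       -2.29306314e-03,  5.18840208e-05]), 'joint_efforts': array([-5.49730557e-04, -4.31249356e+01, -2.44225127e+01,  7.17373495e-02,
        5.60529158e-02, -1.02998079e-04]), 'tool_pos': array([ 0.17545057, -0.494389  ,  0.22605645]), 'tool_rot': array([-3.14010105e+00, -2.55134661e-04,  3.40836160e-01]), 'contact_force': array([ 0.16503451,  0.29650153, -0.3790995 ]), 'torque': array([-0.06665129, -0.01270088, -0.0333216 ]), 'grip_force': 0.0, 'opening': 0.09188198112326931}
scene [0.97173169 0.71678816 0.90913955]
scene crank_knob 0.55 210.3 277.3
scene tab 0.77 262.2 304.5
scene pivot 0.92 249.7 266.1
scene specimen 0.66 248.6 369.0
scene specimen 0.45 257.9 294.5
scene fixture 0.56 259.9 273.7
scene jaw_face 0.72 245.3 284.9
side [0.05487575 0.45529304 0.88422094]
side crank_knob 0.7 187.4 264.3
side crank_knob 0.58 203.9 303.8
side crank_axis 0.71 187.8 296.3
side tab 0.72 230.0 202.5
side pivot 0.6 194.3 225.2
side specimen 0.66 246.3 264.2
side specimen 0.55 344.6 302.9
side fixture 0.73 195.8 226.1
side fixture 0.69 233.4 259.0
side jaw_face 0.67 232.7 268.9
```

View pics/scene.png

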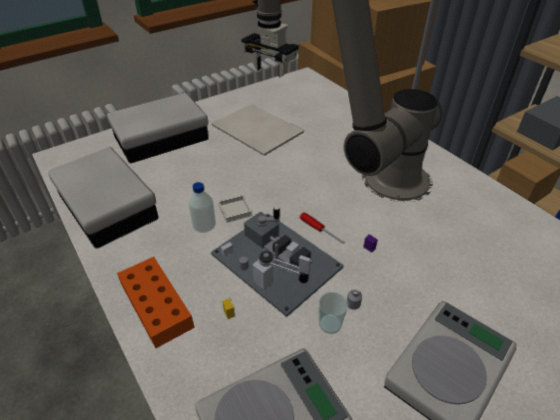

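View pics/side.png

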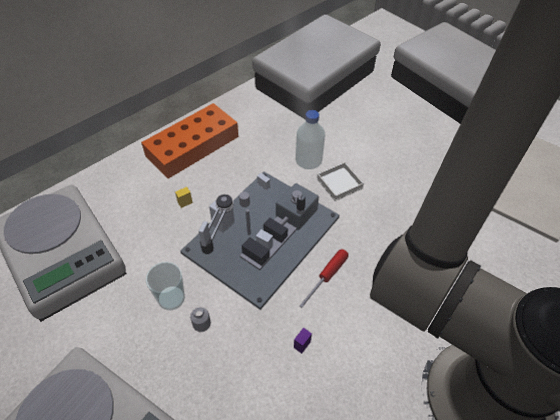

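The scene view shows the plate at about columns 212-340, rows 215-305. In the side view its corners are near (col,row) (182,252), (260,306), (338,214) and (265,173), and the vise is near (265,240). The purple block at (303,340) and the yellow one at (183,197) are decoys. The aluminium block between the jaws fits the specimen description, so I'll confirm it in an enlarged crop.

```bash
python3 - <<'E'
from h import *
a=cv2.imread('pics/side.png')[165:315,175:345]; b=cv2.imread('pics/scene.png')[195:315,200:350]
a=cv2.resize(a,None,fx=4.4,fy=4,interpolation=3)[:600,:]
cv2.imwrite('pics/c1.png',cv2.resize(cv2.imread('pics/side.png')[165:315,175:345],(680,600),interpolation=3))
cv2.imwrite('pics/c2.png',cv2.resize(b,(750,600),interpolation=3))
# coarse plate fit: corners of side view
X=[at_z('side',p,0.012) for p in [(252,182),(306,260),(214,338),(173,265)]]
X=np.array(X); print(X.round(4)); print(X.mean(0), [np.linalg.norm(X[i]-X[i-1]).round(3) for i in range(4)])
E
```

```text
[[ 0.6052  0.2304  0.012 ]
 [ 0.3992  0.1886  0.012 ]
 [ 0.4546 -0.0911  0.012 ]
 [ 0.6583 -0.0494  0.012 ]]
[0.52933361 0.0696135  0.012     ] [np.float64(0.285), np.float64(0.21), np.float64(0.285), np.float64(0.208)]
```

View pics/c1.png

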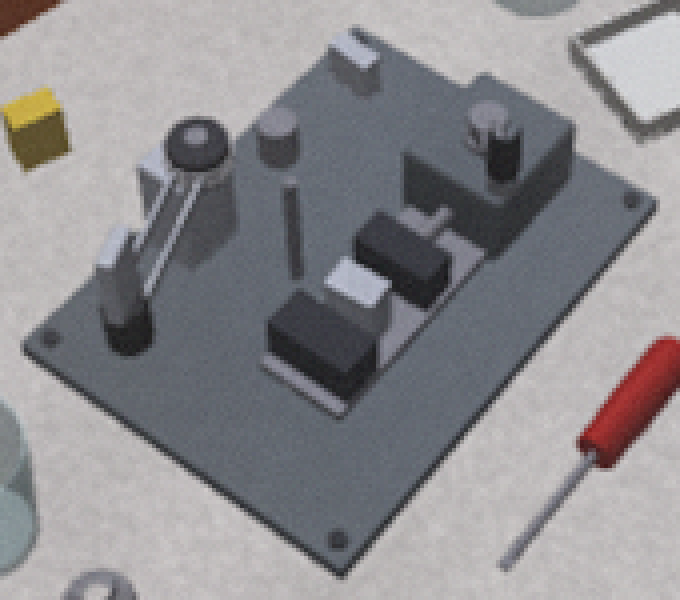

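View pics/c2.png

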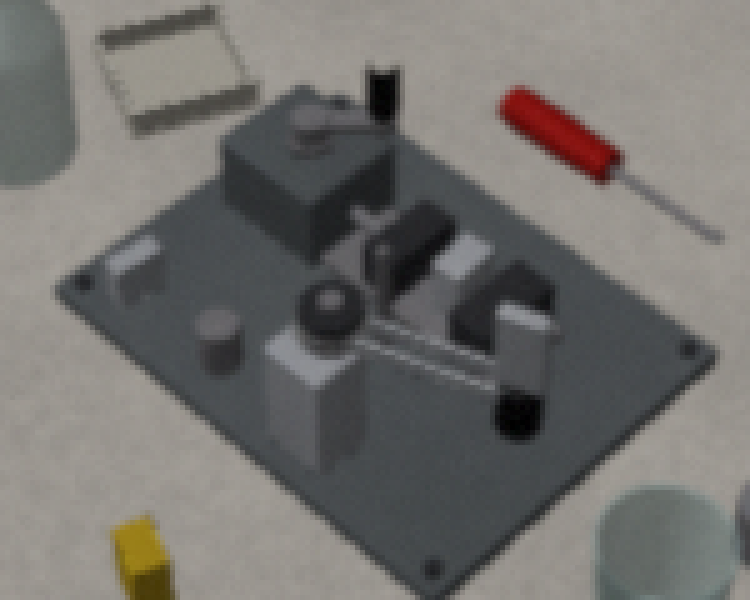

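Vise close-up: the silver block between the dark jaws is the specimen (c1 (360,290), c2 (463,255)). The crank knob is at c1 (505,150), the tab at c1 (118,270), and the reader arm is parked. Next I fit the stand pose and both angles jointly.

```bash
cat > fit.py <<'E'
from h import *
from scipy.optimize import least_squares
def S(v): return lambda q: np.array(v)
kn=lambda z:(lambda q: np.array([-30-40*np.cos(q[3]),-85+40*np.sin(q[3]),z]))
tb=lambda z:(lambda q: np.array([70+100*np.cos(np.pi-1.22+q[4]),35+100*np.sin(np.pi-1.22+q[4])*1,z]))
obs=[]
def c1(x,y,f): obs.append(('side',np.array([165+y/4-.4,175+x/4-.4]),f))
def c2(x,y,f): obs.append(('scene',np.array([195+y/5-.4,200+x/5-.4]),f))
tb=lambda z:(lambda q: np.array([70-100*np.cos(1.22-q[4]),35+100*np.sin(1.22-q[4]),z]))
# stand corners (x,y)
c1(25,345,S([110,145,12]));c1(342,570,S([-110,145,12]));c1(657,203,S([-110,-145,12]));c1(357,28,S([110,-145,12]))
c2(57,288,S([110,-145,12]));c2(717,352,S([-110,145,12]))
c1(505,128,kn(121));c2(383,70,kn(121));c1(115,240,tb(146));c2(525,313,tb(146))
c1(198,130,S([70,35,110]));c2(332,292,S([70,35,110]))
def W(q,P):
    c,s=np.cos(q[2]),np.sin(q[2]); return np.array([q[0]+(c*P[0]-s*P[1])/1e3,q[1]+(s*P[0]+c*P[1])/1e3,P[2]/1e3])
def res(q): return np.concatenate([proj(c,W(q,f(q)))-p for c,p,f in obs])
if __name__=='__main__':
    r=least_squares(res,[.53,.07,.2,.5,0.],loss='soft_l1'); q=r.x; np.save('q.npy',q)
    print(q.round(4)); print(res(q).reshape(-1,2).round(1).tolist())
    for n,P in dict(axis=[-30,-85,105],knob=kn(105)(q),pivot=[70,35,125],tab=tb(128)(q),stop_tab=[-30,35,128],bottle=[0,0,0]).items(): print(n,W(q,P).round(4))
    for c in ['scene','side']:
        for n in ['bottle','beaker','boat']:
            read_camera
            l=nets.landmark_of(c,n)
            if l: print(c,n,round(l[0]['conf'],2),at_z(c,l[0]['pixel'],0).round(3))
E
python3 fit.py
```

```text
[0.5317 0.0682 0.1877 0.8079 0.0031]
[[-0.9, -1.2], [0.3, 0.2], [-1.2, 1.5], [-1.4, 0.2], [-0.9, -0.9], [-0.2, 0.7], [0.3, -0.2], [-0.6, 0.1], [1.0, 0.0], [0.4, 0.1], [1.1, -0.0], [1.5, -0.3]]
axis [ 0.5181 -0.0209  0.105 ]
knob [0.4856 0.0023 0.105 ]
pivot [0.594  0.1156 0.125 ]
tab [0.5424 0.2013 0.128 ]
stop_tab [0.4957 0.097  0.128 ]
bottle [0.5317 0.0682 0.    ]
scene bottle 0.84 [ 0.626 -0.167  0.   ]
scene beaker 0.78 [0.54  0.306 0.   ]
scene boat 0.97 [ 0.52  -0.166  0.   ]
side bottle 0.79 [ 0.634 -0.167  0.   ]
side beaker 0.98 [0.536 0.305 0.   ]
side boat 0.56 [ 0.525 -0.178 -0.   ]
```

>>> step_arm(
  steps=[
    {"x":0.611,"y":-0.486,"rz":0.434,"claw":1},
    {"x":0.611,"y":-0.486,"rz":0.434,"claw":1},
    {"x":0.611,"y":-0.486,"rz":0.434,"claw":1},
    {"x":0.611,"y":-0.486,"rz":0.434,"claw":1},
    {"x":0.611,"y":-0.486,"rz":0.434,"claw":1},
    {"x":0.611,"y":-0.486,"rz":0.434,"claw":1},
    {"x":0.611,"y":-0.486,"rz":0.434,"claw":1},
    {"x":0.611,"y":-0.486,"rz":0.434,"claw":1},
    {"x":0.611,"y":-0.486,"rz":0.434,"claw":1},
    {"x":0.611,"y":-0.486,"rz":0.434,"claw":1},
    {"x":0.611,"y":-0.486,"rz":0.434,"claw":1},
    {"x":0.611,"y":-0.486,"rz":0.434,"claw":1},
  ],
  squeeze=40,
)

```text
$.steps[0]: bad value
```

>>> step_arm(
  steps=[
    {"x":0.611,"y":-0.486,"z":0,"rx":0,"ry":0,"rz":0.434,"claw":1},
    {"x":0.611,"y":-0.486,"z":0,"rx":0,"ry":0,"rz":0.434,"claw":1},
    {"x":0.611,"y":-0.486,"z":0,"rx":0,"ry":0,"rz":0.434,"claw":1},
    {"x":0.611,"y":-0.486,"z":0,"rx":0,"ry":0,"rz":0.434,"claw":1},
    {"x":0.611,"y":-0.486,"z":0,"rx":0,"ry":0,"rz":0.434,"claw":1},
    {"x":0.611,"y":-0.486,"z":0,"rx":0,"ry":0,"rz":0.434,"claw":1},
    {"x":0.611,"y":-0.486,"z":0,"rx":0,"ry":0,"rz":0.434,"claw":1},
    {"x":0.611,"y":-0.486,"z":0,"rx":0,"ry":0,"rz":0.434,"claw":1},
    {"x":0.611,"y":-0.486,"z":0,"rx":0,"ry":0,"rz":0.434,"claw":1},
    {"x":0.611,"y":-0.486,"z":0,"rx":0,"ry":0,"rz":0.434,"claw":1},
    {"x":0.611,"y":-0.486,"z":0,"rx":0,"ry":0,"rz":0.434,"claw":1},
    {"x":0.611,"y":-0.486,"z":0,"rx":0,"ry":0,"rz":0.434,"claw":1},
  ],
  squeeze=40,
)

```text
time: 2.1
tool_pos: [0.4403, -0.0698, 0.227]
tool_rot: [3.141, -0.001, 0.0]
contact_force: [1.3, -1.0, -0.2]
opening: 0.0918
grip_force: 0.0
```

>>> step_arm(
  steps=[
    {"x":0.061,"y":-0.097,"z":0,"rx":0,"ry":0,"rz":0,"claw":1},
    {"x":0.061,"y":-0.097,"z":0,"rx":0,"ry":0,"rz":0,"claw":1},
    {"x":0.061,"y":-0.097,"z":0,"rx":0,"ry":0,"rz":0,"claw":1},
    {"x":0.061,"y":-0.097,"z":0,"rx":0,"ry":0,"rz":0,"claw":1},
  ],
)

```text
time: 2.43
tool_pos: [0.4859, 0.003, 0.2264]
tool_rot: [-3.142, 0.0, 0.004]
contact_force: [-0.9, -0.2, -0.3]
opening: 0.0918
grip_force: 0.0
```

```bash
cat >> h.py <<'E'
from scipy.spatial.transform import Rotation as Ro
def wpose(s):
    T=np.eye(4); T[:3,:3]=Ro.from_euler('xyz',s['tool_rot']).as_matrix(); T[:3,3]=s['tool_pos']
    return T@np.array(camera_params('wrist')['hand_eye'])
def wat_z(T,px,z):
    d=T[:3,:3]@ray('wrist',px); return T[:3,3]+d*(z-T[2,3])/d[2]
def wproj(T,X):
    p=camera_params('wrist'); x=T[:3,:3].T@(np.array(X)-T[:3,3]); s=x[:2]/x[2]; s=s*(1+p['k1']*(s@s))
    return np.array([p['fy']*s[1]+p['cy'],p['fx']*s[0]+p['cx']])
E
python3 - <<'E'
from h import *
from fit import W,kn
q=np.load('q.npy')
s=robot.observe(); T=wpose(s); im,d=read_camera('wrist'); cv2.imwrite('pics/w1.png',im)
np.save('T1.npy',T); print(s['tool_pos'],s['tool_rot'],s['time'])
for n,P in dict(knobtop=kn(121)(q),axis84=[-30,-85,84],knobbase=kn(85)(q)).items(): print(n,wproj(T,W(q,P)))
for n,z in [('crank_knob',.105),('crank_axis',.105),('specimen',.02),('jaw_face',.035)]:
    for k in nets.landmark_of('wrist',n)[:2]: print(n,k['conf'],k['pixel'],wat_z(T,k['pixel'],z).round(4))
E
```

```text
[0.4859231  0.00296489 0.22639289] [-3.14157698e+00  2.75816795e-04  4.34756245e-03] 2.4333
knobtop [211.53176338 282.82449137]
axis84 [161.60739502 310.70061034]
knobbase [199.75812796 282.54105034]
crank_knob 0.97 [205.5, 283.8] [0.4859 0.0014 0.105 ]
crank_knob 0.73 [135.3, 5.5] [0.5422 0.2191 0.105 ]
crank_axis 0.94 [161.7, 313.9] [ 0.5211 -0.0216  0.105 ]
specimen 0.87 [172.7, 194.4] [0.4971 0.0918 0.02  ]
jaw_face 0.6 [171.1, 217.3] [0.5014 0.0657 0.035 ]
```

View pics/w1.png

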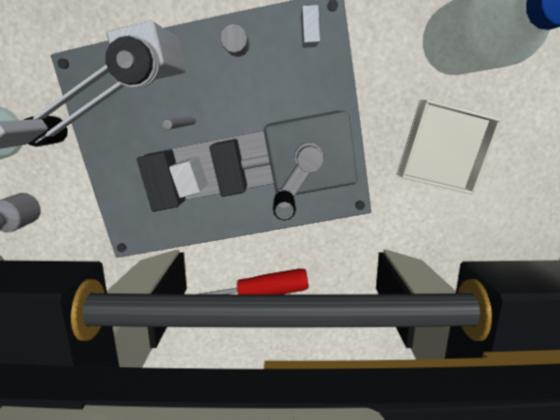

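The wrist view confirms it: knob at (284,205), hub at (309,157), silver specimen at (186,178) between the jaws, stop pin at (168,124). I'll add these features to the fit.

```bash
cat > fit2.py <<'E'
from fit import *
T=np.load('T1.npy'); wo=[]
def w(x,y,f): wo.append((np.array([y,x],float),f))
w(117,257,S([-110,145,12]));w(370,213,S([-110,-145,12]));w(52,55,S([110,145,12]))
w(284,210,kn(121));w(131,60,S([70,35,110]));w(168,124,S([20,21,96]))
w(264,125,S([3,-50,64]));w(349,112,S([3,-126,64]));w(357,184,S([-63,-126,64]));w(274,194,S([-63,-50,64]))
w(309,156,lambda q:np.array([-30,-85,q[5]*100]))
def resw(q): return np.concatenate([wproj(T,W(q,f(q)))-p for p,f in wo])
for n,fun in [('w',lambda q:np.r_[resw(q),(q[4]),(q[5]-.9)]),('all',lambda q:np.r_[1.5*res(q),resw(q)])]:
    r=least_squares(fun,[.53,.07,.2,.8,0.,.9],loss='soft_l1'); q=r.x
    print(n,q.round(4),resw(q).reshape(-1,2).round(1).tolist())
    for n,P in dict(axis=[-30,-85,105],knob=kn(105)(q),pivot=[70,35,125],tab=tb(128)(q),stop_tab=[-30,35,128]).items(): print(n,W(q,P).round(4))
np.save('q2.npy',q)
E
python3 fit2.py
```

```text
w [0.5332 0.0678 0.1877 0.7936 0.     0.5998] [[1.6, -1.7], [0.3, 2.6], [-1.7, -2.9], [0.0, -0.0], [-1.0, -5.5], [0.2, -0.1], [1.5, -0.8], [-1.9, 1.3], [0.3, 3.0], [5.2, 3.3], [0.0, 0.0]]
axis [ 0.5196 -0.0213  0.105 ]
knob [0.4867 0.0015 0.105 ]
pivot [0.5955 0.1152 0.125 ]
tab [0.5442 0.2011 0.128 ]
stop_tab [0.4972 0.0966 0.128 ]Traceback (most recent call last):
  File "fit2.py", line 10, in <module>
    r=least_squares(fun,[.53,.07,.2,.8,0.,.9],loss='soft_l1'); q=r.x
    return func(*args, **kwargs)
    result = trf(vector_fun.fun, vector_fun.jac, x0, f0, J0, lb, ub, ftol, xtol,
                 gtol, max_nfev, x_scale, loss_function, tr_solver,
                 tr_options.copy(), verbose, callback=callback_wrapped)
    return trf_no_bounds(
        fun, jac, x0, f0, J0, ftol, xtol, gtol, max_nfev, x_scale,
        loss_function, tr_solver, tr_options, verbose, callback=callback)
    J = jac(x)
    self._update_jac()
    ~~~~~~~~~~~~~~~~^^
    self.J = self.jac_wrapped(xp_copy(self.x), f0=self.f)
             ~~~~~~~~~~~~~~~~^^^^^^^^^^^^^^^^^^^^^^^^^^^^
    J, dct = approx_deriv
[... 759 characters left out ...]
n self.f(x, *self.args, **self.kwargs)
           ~~~~~~^^^^^^^^^^^^^^^^^^^^^^^^^^^^^^
  File "fit2.py", line 9, in <lambda>
    for n,fun in [('w',lambda q:np.r_[resw(q),(q[4]),(q[5]-.9)]),('all',lambda q:np.r_[1.5*res(q),resw(q)])]:
                                                                                                  ~~~~^^^
  File "fit2.py", line 8, in resw
    def resw(q): return np.concatenate([wproj(T,W(q,f(q)))-p for p,f in wo])
                                        ~~~~~^^^^^^^^^^^^^
  File "h.py", line 23, in wproj
    p=camera_params('wrist'); x=T[:3,:3].T@(np.array(X)-T[:3,3]); s=x[:2]/x[2]; s=s*(1+p['k1']*(s@s))
ValueError: time passes only in moves, steps and waits
```

>>> step_arm(
  steps=[
    {"x":0.001,"y":0.001,"z":0.06,"rx":0,"ry":0,"rz":0,"claw":1},
    {"x":0.001,"y":0.001,"z":0.11,"rx":0,"ry":0,"rz":0,"claw":1},
    {"x":0.001,"y":0.001,"z":0.15,"rx":0,"ry":0,"rz":0,"claw":1},
    {"x":0.001,"y":0.001,"z":0.176,"rx":0,"ry":0,"rz":0,"claw":1},
    {"x":0.001,"y":0.001,"z":0.176,"rx":0,"ry":0,"rz":0,"claw":0},
    {"x":0.001,"y":0.001,"z":0.176,"rx":0,"ry":0,"rz":0,"claw":-1},
    {"x":0.001,"y":0.001,"z":0.176,"rx":0,"ry":0,"rz":0,"claw":-1},
    {"x":0.001,"y":0.001,"z":0.176,"rx":0,"ry":0,"rz":0,"claw":-1},
    {"x":0.001,"y":0.001,"z":0.176,"rx":0,"ry":0,"rz":0,"claw":-1},
    {"x":0.001,"y":0.001,"z":0.176,"rx":0,"ry":0,"rz":0,"claw":-1},
  ],
  squeeze=40,
)

```text
time: 3.52
tool_pos: [0.4867, 0.0, 0.0959]
tool_rot: [3.141, -0.002, -0.0]
contact_force: [0.0, -0.1, 0.6]
opening: 0.0565
grip_force: 0.0
```

>>> step_arm(
  steps=[
    {"x":0,"y":0,"z":0,"rx":0,"ry":0,"rz":0,"claw":-1},
    {"x":0,"y":0,"z":0,"rx":0,"ry":0,"rz":0,"claw":-1},
    {"x":0,"y":0,"z":0,"rx":0,"ry":0,"rz":0,"claw":-1},
    {"x":0,"y":0,"z":0,"rx":0,"ry":0,"rz":0,"claw":-1},
    {"x":0,"y":0,"z":0,"rx":0,"ry":0,"rz":0,"claw":-1},
    {"x":0,"y":0,"z":0,"rx":0,"ry":0,"rz":0,"claw":-1},
    {"x":0,"y":0,"z":0,"rx":0,"ry":0,"rz":0,"claw":-1},
    {"x":0,"y":0,"z":0,"rx":0,"ry":0,"rz":0,"claw":-1},
    {"x":0,"y":0,"z":0,"rx":0,"ry":0,"rz":0,"claw":-1},
    {"x":0,"y":0,"z":0,"rx":0,"ry":0,"rz":0,"claw":-1},
  ],
  squeeze=40,
)

```text
time: 4.35
tool_pos: [0.4861, 0.0003, 0.0947]
tool_rot: [-3.142, 0.0, -0.0]
contact_force: [0.7, 1.3, 0.4]
opening: 0.0174
grip_force: 40.0
```

```bash
cat > way.py <<'E'
import sys,numpy as np
ax,ay,a0,d,n=map(float,sys.argv[1:6]); r=float(sys.argv[6]) if len(sys.argv)>6 else 40
p=lambda c:np.array([ax,ay])+r*np.array([np.cos(np.radians(190.75-c)),np.sin(np.radians(190.75-c))])
for i in range(1,int(n)+1):
    v=(p(a0+d*i)-p(a0))/750; print(round(a0+d*i,1),round(v[0],4),round(-v[1],4))
E
python3 way.py 519 -21.1 43.7 12 12; echo; python3 way.py 519 -21.1 187.7 12 12
```

```text
55.7 0.007 -0.0087
67.7 0.0157 -0.0157
79.7 0.0256 -0.0208
91.7 0.0364 -0.0237
103.7 0.0475 -0.0243
115.7 0.0585 -0.0225
127.7 0.0689 -0.0185
139.7 0.0783 -0.0125
151.7 0.0862 -0.0046
163.7 0.0923 0.0048
175.7 0.0963 0.0152
187.7 0.098 0.0262

199.7 -0.0006 0.0111
211.7 -0.0035 0.0219
223.7 -0.0085 0.0318
235.7 -0.0155 0.0405
247.7 -0.0242 0.0475
259.7 -0.0341 0.0526
271.7 -0.0449 0.0555
283.7 -0.056 0.0561
295.7 -0.067 0.0544
307.7 -0.0774 0.0504
319.7 -0.0868 0.0443
331.7 -0.0947 0.0364
```

>>> step_arm(
  steps=[
    {"x":0.007,"y":-0.0087,"z":0,"rx":0,"ry":0,"rz":0,"claw":-1},
    {"x":0.0157,"y":-0.0157,"z":0,"rx":0,"ry":0,"rz":0,"claw":-1},
    {"x":0.0256,"y":-0.0208,"z":0,"rx":0,"ry":0,"rz":0,"claw":-1},
    {"x":0.0364,"y":-0.0237,"z":0,"rx":0,"ry":0,"rz":0,"claw":-1},
    {"x":0.0475,"y":-0.0243,"z":0,"rx":0,"ry":0,"rz":0,"claw":-1},
    {"x":0.0585,"y":-0.0225,"z":0,"rx":0,"ry":0,"rz":0,"claw":-1},
    {"x":0.0585,"y":-0.0225,"z":0,"rx":0,"ry":0,"rz":0,"claw":-1},
  ],
)

```text
time: 4.93
tool_pos: [0.5323, 0.017, 0.0947]
tool_rot: [-3.142, -0.003, -0.0]
contact_force: [2.5, -0.1, 0.3]
opening: 0.0171
grip_force: 40.0
```

```bash
python3 way.py 519 -21.1 115.7 12 11
```

```text
127.7 0.0104 0.004
139.7 0.0198 0.0101
151.7 0.0277 0.0179
163.7 0.0337 0.0273
175.7 0.0377 0.0377
187.7 0.0395 0.0487
199.7 0.0389 0.0598
211.7 0.036 0.0706
223.7 0.031 0.0805
235.7 0.024 0.0892
247.7 0.0153 0.0962
```

>>> step_arm(
  steps=[
    {"x":0.0104,"y":0.004,"z":0,"rx":0,"ry":0,"rz":0,"claw":-1},
    {"x":0.0198,"y":0.0101,"z":0,"rx":0,"ry":0,"rz":0,"claw":-1},
    {"x":0.0277,"y":0.0179,"z":0,"rx":0,"ry":0,"rz":0,"claw":-1},
    {"x":0.0337,"y":0.0273,"z":0,"rx":0,"ry":0,"rz":0,"claw":-1},
    {"x":0.0377,"y":0.0377,"z":0,"rx":0,"ry":0,"rz":0,"claw":-1},
    {"x":0.0395,"y":0.0487,"z":0,"rx":0,"ry":0,"rz":0,"claw":-1},
    {"x":0.0389,"y":0.0598,"z":0,"rx":0,"ry":0,"rz":0,"claw":-1},
    {"x":0.0389,"y":0.0598,"z":0,"rx":0,"ry":0,"rz":0,"claw":-1},
  ],
)

```text
time: 5.6
tool_pos: [0.5589, -0.0299, 0.0947]
tool_rot: [3.141, 0.0, -0.001]
contact_force: [-2.9, -3.1, 0.5]
opening: 0.0168
grip_force: 40.0
```

```bash
python3 way.py 519 -21.1 199.7 12 10; python3 -c "
from cell import robot;s=robot.observe();print(s['tool_pos'],s['contact_force'])"
```

```text
211.7 -0.0029 0.0108
223.7 -0.0079 0.0207
235.7 -0.0149 0.0294
247.7 -0.0236 0.0364
259.7 -0.0335 0.0415
271.7 -0.0443 0.0444
283.7 -0.0554 0.045
295.7 -0.0664 0.0432
307.7 -0.0769 0.0392
319.7 -0.0862 0.0332
[ 0.55894561 -0.02989914  0.09467607] [-2.92390919 -3.14009396  0.4766358 ]
```

>>> step_arm(
  steps=[
    {"x":-0.0029,"y":0.0108,"z":0,"rx":0,"ry":0,"rz":0,"claw":-1},
    {"x":-0.0079,"y":0.0207,"z":0,"rx":0,"ry":0,"rz":0,"claw":-1},
    {"x":-0.0149,"y":0.0294,"z":0,"rx":0,"ry":0,"rz":0,"claw":-1},
    {"x":-0.0236,"y":0.0364,"z":0,"rx":0,"ry":0,"rz":0,"claw":-1},
    {"x":-0.0335,"y":0.0415,"z":0,"rx":0,"ry":0,"rz":0,"claw":-1},
    {"x":-0.0443,"y":0.0444,"z":0,"rx":0,"ry":0,"rz":0,"claw":-1},
    {"x":-0.0554,"y":0.045,"z":0,"rx":0,"ry":0,"rz":0,"claw":-1},
    {"x":-0.0664,"y":0.0432,"z":0,"rx":0,"ry":0,"rz":0,"claw":-1},
    {"x":-0.0769,"y":0.0392,"z":0,"rx":0,"ry":0,"rz":0,"claw":-1},
    {"x":-0.0769,"y":0.0392,"z":0,"rx":0,"ry":0,"rz":0,"claw":-1},
  ],
)

```text
time: 6.43
tool_pos: [0.5014, -0.0567, 0.0947]
tool_rot: [-3.141, -0.002, -0.0]
contact_force: [1.8, 7.1, -3.3]
opening: 0.0166
grip_force: 40.0
```

```bash
python3 way.py 519 -21.1 307.7 6 12; python3 -c "
from cell import robot;s=robot.observe();print(s['tool_pos'],s['contact_force'])"
```

```text
313.7 -0.0048 -0.0028
319.7 -0.0094 -0.0061
325.7 -0.0135 -0.0098
331.7 -0.0172 -0.0139
337.7 -0.0205 -0.0185
343.7 -0.0233 -0.0233
349.7 -0.0256 -0.0284
355.7 -0.0273 -0.0337
361.7 -0.0285 -0.0392
367.7 -0.0291 -0.0447
373.7 -0.0291 -0.0503
379.7 -0.0285 -0.0558
[ 0.50144045 -0.05672241  0.09472772] [ 1.83159767  7.10098159 -3.30166261]
```

>>> step_arm(
  steps=[
    {"x":-0.0048,"y":-0.0038,"z":0,"rx":0,"ry":0,"rz":0,"claw":-1},
    {"x":-0.0094,"y":-0.0073,"z":0,"rx":0,"ry":0,"rz":0,"claw":-1},
    {"x":-0.0135,"y":-0.011,"z":0,"rx":0,"ry":0,"rz":0,"claw":-1},
    {"x":-0.0172,"y":-0.0151,"z":0,"rx":0,"ry":0,"rz":0,"claw":-1},
    {"x":-0.0205,"y":-0.0197,"z":0,"rx":0,"ry":0,"rz":0,"claw":-1},
    {"x":-0.0205,"y":-0.0197,"z":0,"rx":0,"ry":0,"rz":0,"claw":-1},
    {"x":-0.0205,"y":-0.0197,"z":0,"rx":0,"ry":0,"rz":0,"claw":-1},
  ],
)

```text
time: 7.02
tool_pos: [0.4857, -0.042, 0.0947]
tool_rot: [-3.141, 0.001, 0.0]
contact_force: [1.8, 0.7, -2.6]
opening: 0.0168
grip_force: 40.0
```

```bash
python3 way.py 519 -21.1 337.7 4 12; python3 -c "
from cell import robot;s=robot.observe();print(s['tool_pos'],s['contact_force'])"
```

```text
341.7 -0.0019 -0.0032
345.7 -0.0036 -0.0065
349.7 -0.0051 -0.0099
353.7 -0.0063 -0.0134
357.7 -0.0073 -0.017
361.7 -0.008 -0.0207
365.7 -0.0084 -0.0244
369.7 -0.0086 -0.0281
373.7 -0.0086 -0.0318
377.7 -0.0082 -0.0355
381.7 -0.0077 -0.0392
385.7 -0.0068 -0.0428
[ 0.48570443 -0.04200024  0.09473455] [ 1.8341202   0.71469575 -2.64770097]
```

>>> step_arm(
  steps=[
    {"x":-0.0019,"y":-0.0032,"z":0,"rx":0,"ry":0,"rz":0,"claw":-1},
    {"x":-0.0036,"y":-0.0065,"z":0,"rx":0,"ry":0,"rz":0,"claw":-1},
    {"x":-0.0051,"y":-0.0099,"z":0,"rx":0,"ry":0,"rz":0,"claw":-1},
    {"x":-0.0063,"y":-0.0134,"z":0,"rx":0,"ry":0,"rz":0,"claw":-1},
    {"x":-0.0063,"y":-0.0134,"z":0,"rx":0,"ry":0,"rz":0,"claw":-1},
    {"x":-0.0063,"y":-0.0134,"z":0,"rx":0,"ry":0,"rz":0,"claw":-1},
  ],
)

```text
time: 7.52
tool_pos: [0.4813, -0.032, 0.0947]
tool_rot: [-3.141, 0.0, 0.0]
contact_force: [2.8, 0.1, -2.8]
opening: 0.0171
grip_force: 40.0
```

>>> step_arm(
  steps=[
    {"x":-0.0006,"y":-0.0018,"z":0,"rx":0,"ry":0,"rz":0,"claw":-1},
    {"x":-0.001,"y":-0.0036,"z":0,"rx":0,"ry":0,"rz":0,"claw":-1},
    {"x":-0.001,"y":-0.0036,"z":0,"rx":0,"ry":0,"rz":0,"claw":-1},
  ],
)

```text
time: 7.77
tool_pos: [0.4807, -0.0296, 0.0948]
tool_rot: [3.141, -0.0, -0.0]
contact_force: [4.5, -1.4, -3.9]
opening: 0.0169
grip_force: 40.0
```

>>> step_arm(
  steps=[
    {"x":0.0005,"y":-0.0018,"z":0,"rx":0,"ry":0,"rz":0,"claw":-1},
    {"x":0.0005,"y":-0.0037,"z":0,"rx":0,"ry":0,"rz":0,"claw":-1},
    {"x":0.0005,"y":-0.0037,"z":0,"rx":0,"ry":0,"rz":0,"claw":-1},
  ],
)

```text
time: 8.02
tool_pos: [0.4804, -0.0274, 0.0947]
tool_rot: [3.14, 0.001, 0.0]
contact_force: [0.1, -5.2, -2.3]
opening: 0.0165
grip_force: 40.0
```

>>> step_arm(
  steps=[
    {"x":0,"y":-0.0015,"z":0,"rx":0,"ry":0,"rz":0,"claw":-1},
    {"x":0,"y":-0.0025,"z":0,"rx":0,"ry":0,"rz":0,"claw":-1},
    {"x":0,"y":-0.0025,"z":0,"rx":0,"ry":0,"rz":0,"claw":-1},
    {"x":0,"y":-0.0025,"z":0,"rx":0,"ry":0,"rz":0,"claw":-1},
  ],
)

```text
time: 8.35
tool_pos: [0.4802, -0.0261, 0.0947]
tool_rot: [3.14, 0.002, 0.0]
contact_force: [-1.1, -8.6, -0.8]
opening: 0.0169
grip_force: 40.0
```

>>> step_arm(
  steps=[
    {"x":0.0002,"y":-0.001,"z":0,"rx":0,"ry":0,"rz":0,"claw":-1},
    {"x":0.0002,"y":-0.001,"z":0,"rx":0,"ry":0,"rz":0,"claw":-1},
    {"x":0.0002,"y":-0.001,"z":0,"rx":0,"ry":0,"rz":0,"claw":-1},
  ],
)

```text
time: 8.6
tool_pos: [0.4802, -0.0256, 0.0947]
tool_rot: [3.139, 0.002, 0.0]
contact_force: [-1.6, -10.0, -1.7]
opening: 0.0166
grip_force: 40.0
```

>>> step_arm(
  steps=[
    {"x":0,"y":0,"z":0,"rx":0,"ry":0,"rz":0,"claw":0},
    {"x":0,"y":0,"z":0,"rx":0,"ry":0,"rz":0,"claw":0},
    {"x":0,"y":0,"z":0,"rx":0,"ry":0,"rz":0,"claw":0},
    {"x":0,"y":0,"z":0,"rx":0,"ry":0,"rz":0,"claw":0},
    {"x":0,"y":0,"z":0,"rx":0,"ry":0,"rz":0,"claw":0},
    {"x":0,"y":0,"z":0,"rx":0,"ry":0,"rz":0,"claw":0},
    {"x":0,"y":0,"z":0,"rx":0,"ry":0,"rz":0,"claw":0},
    {"x":0,"y":0,"z":-0.04,"rx":0,"ry":0,"rz":0,"claw":0},
    {"x":0,"y":0,"z":-0.09,"rx":0,"ry":0,"rz":0,"claw":0},
    {"x":0,"y":0,"z":-0.14,"rx":0,"ry":0,"rz":0,"claw":0},
    {"x":0,"y":0,"z":-0.16,"rx":0,"ry":0,"rz":0,"claw":0},
    {"x":0,"y":0,"z":-0.16,"rx":0,"ry":0,"rz":0,"claw":0},
  ],
)

```text
time: 9.6
tool_pos: [0.4832, -0.0245, 0.2189]
tool_rot: [3.14, -0.008, 0.0]
contact_force: [1.2, -1.6, -0.6]
opening: 0.0461
grip_force: 0.0
```

```bash
python3 - <<'E'
from h import *
s=robot.observe(); T=wpose(s); im,d=read_camera('wrist'); cv2.imwrite('pics/w2.png',im); np.save('T2.npy',T)
print(s['tool_pos'],s['tool_rot'],s['qpos'],s['contact_force'],s['time'],s['opening'])
E
```

```text
[ 0.48318586 -0.02454388  0.2188579 ] [ 3.13987948e+00 -8.13797245e-03  1.80911784e-04] [-2.09340983e-01  2.68968421e-01  1.65220110e+00  1.80577560e-05
  1.21210681e+00  1.36127513e+00] [ 1.1632662  -1.62114776 -0.62056895] 9.6 0.046146964380181565
```

View pics/w2.png

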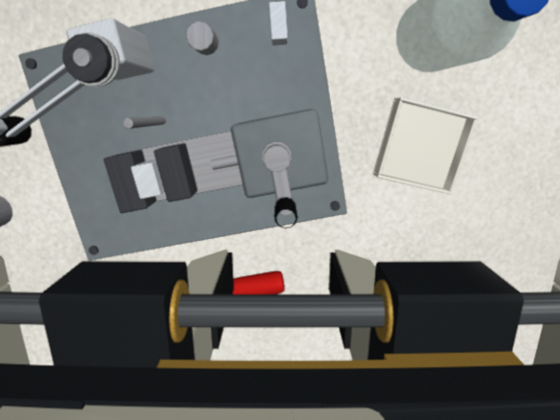

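The block is clamped: jaws closed on it at (145,180), knob released at (286,212). Next is the reader tab, approached with a half-turn-equivalent yaw so the last joint stays mid-range.

>>> step_arm(
  steps=[
    {"x":0.084,"y":-0.301,"z":0,"rx":0,"ry":0,"rz":-1,"claw":0},
    {"x":0.084,"y":-0.301,"z":0,"rx":0,"ry":0,"rz":-1,"claw":0},
    {"x":0.084,"y":-0.301,"z":0,"rx":0,"ry":0,"rz":-1,"claw":0},
    {"x":0.084,"y":-0.301,"z":0,"rx":0,"ry":0,"rz":-1,"claw":0},
    {"x":0.084,"y":-0.301,"z":0,"rx":0,"ry":0,"rz":-1,"claw":0},
    {"x":0.084,"y":-0.301,"z":0,"rx":0,"ry":0,"rz":-1,"claw":0},
    {"x":0.084,"y":-0.301,"z":0,"rx":0,"ry":0,"rz":-1,"claw":0},
    {"x":0.084,"y":-0.301,"z":0,"rx":0,"ry":0,"rz":-1,"claw":0},
  ],
)

```text
time: 10.32
tool_pos: [0.5431, 0.203, 0.2121]
tool_rot: [-3.139, 0.004, 0.79]
contact_force: [-0.5, -2.0, -0.2]
opening: 0.0457
grip_force: 0.0
```

>>> step_arm(
  steps=[
    {"x":0,"y":0,"z":0,"rx":0,"ry":0,"rz":-1,"claw":0},
    {"x":0,"y":0,"z":0,"rx":0,"ry":0,"rz":-1,"claw":0},
    {"x":0,"y":0,"z":0,"rx":0,"ry":0,"rz":-1,"claw":0},
    {"x":0,"y":0,"z":0,"rx":0,"ry":0,"rz":-1,"claw":0},
    {"x":0,"y":0,"z":0,"rx":0,"ry":0,"rz":-1,"claw":0},
    {"x":0,"y":0,"z":0,"rx":0,"ry":0,"rz":-1,"claw":0},
    {"x":0,"y":0,"z":0,"rx":0,"ry":0,"rz":-1,"claw":0},
  ],
)

```text
time: 10.9
tool_pos: [0.5434, 0.2003, 0.2133]
tool_rot: [-3.139, 0.001, 1.574]
contact_force: [0.0, 0.2, -0.8]
opening: 0.0459
grip_force: 0.0
```

>>> step_arm(
  steps=[
    {"x":0,"y":0,"z":0,"rx":0,"ry":0,"rz":-0.687,"claw":0},
    {"x":0,"y":0,"z":0,"rx":0,"ry":0,"rz":-0.687,"claw":0},
    {"x":0,"y":0,"z":0,"rx":0,"ry":0,"rz":-0.687,"claw":0},
    {"x":0,"y":0,"z":0,"rx":0,"ry":0,"rz":-0.687,"claw":0},
    {"x":0,"y":0,"z":0,"rx":0,"ry":0,"rz":-0.687,"claw":0},
    {"x":0,"y":0,"z":0,"rx":0,"ry":0,"rz":-0.687,"claw":0},
    {"x":0,"y":0,"z":0,"rx":0,"ry":0,"rz":-0.687,"claw":0},
  ],
)

```text
time: 11.48
tool_pos: [0.5437, 0.2006, 0.2137]
tool_rot: [-3.14, -0.0, 2.106]
contact_force: [0.7, 0.1, -0.5]
opening: 0.046
grip_force: 0.0
```

```bash
python3 - <<'E'
from h import *
s=robot.observe(); T=wpose(s); im,d=read_camera('wrist'); cv2.imwrite('pics/w3.png',im); np.save('T3.npy',T)
print(s['tool_pos'],s['tool_rot'],s['qpos'],s['contact_force'],s['time'])
for z,P in [(.146,(.5433,.2012)),(.128,(.5433,.2012))]: print('pred',z,wproj(T,[*P,z]))
for n,z in [('tab',.128),('pivot',.125)]:
    for k in nets.landmark_of('wrist',n)[:2]: print(n,k['conf'],k['pixel'],wat_z(T,k['pixel'],z).round(4))
E
```

```text
[0.54366914 0.20059724 0.21373517] [-3.13970216e+00 -4.13206777e-04  2.10647827e+00] [ 2.21355425e-01  4.53245974e-01  1.38785324e+00 -1.98643651e-04
  1.30241906e+00 -3.14274046e-01] [ 0.65353981  0.14139676 -0.45211404] 11.4833
pred 0.146 [225.57689604 279.47448471]
pred 0.128 [217.48853603 279.6397259 ]
tab 0.91 [215.2, 278.4] [0.5417 0.2022 0.128 ]
pivot 0.76 [334.5, 281.8] [0.5946 0.1178 0.125 ]
```

View pics/w3.png

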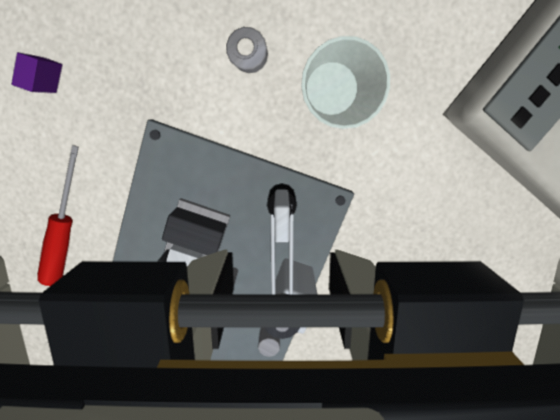

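Tab top is seen at about (282,220), centred across the fingers and agreeing with the prediction. Descend and grip.

>>> step_arm(
  steps=[
    {"x":0.001,"y":0,"z":0.05,"rx":0,"ry":0,"rz":0,"claw":0},
    {"x":0.001,"y":0,"z":0.1,"rx":0,"ry":0,"rz":0,"claw":0},
    {"x":0.001,"y":0,"z":0.138,"rx":0,"ry":0,"rz":0,"claw":0},
    {"x":0.001,"y":0,"z":0.138,"rx":0,"ry":0,"rz":0,"claw":0},
    {"x":0.001,"y":0,"z":0.138,"rx":0,"ry":0,"rz":0,"claw":-1},
    {"x":0.001,"y":0,"z":0.138,"rx":0,"ry":0,"rz":0,"claw":-1},
    {"x":0.001,"y":0,"z":0.138,"rx":0,"ry":0,"rz":0,"claw":-1},
    {"x":0.001,"y":0,"z":0.138,"rx":0,"ry":0,"rz":0,"claw":-1},
    {"x":0.001,"y":0,"z":0.138,"rx":0,"ry":0,"rz":0,"claw":-1},
    {"x":0.001,"y":0,"z":0.138,"rx":0,"ry":0,"rz":0,"claw":-1},
    {"x":0.001,"y":0,"z":0.138,"rx":0,"ry":0,"rz":0,"claw":-1},
    {"x":0.001,"y":0,"z":0.138,"rx":0,"ry":0,"rz":0,"claw":-1},
  ],
  squeeze=40,
)

```text
time: 12.63
tool_pos: [0.5435, 0.2018, 0.1122]
tool_rot: [-3.141, 0.0, 2.11]
contact_force: [-2.7, -1.6, 6.1]
opening: 0.0095
grip_force: 40.0
```

>>> step_arm(
  steps=[
    {"x":0,"y":0,"z":0,"rx":0,"ry":0,"rz":0,"claw":-1},
    {"x":0,"y":0,"z":0,"rx":0,"ry":0,"rz":0,"claw":-1},
    {"x":0,"y":0,"z":0,"rx":0,"ry":0,"rz":0,"claw":-1},
    {"x":0,"y":0,"z":0,"rx":0,"ry":0,"rz":0,"claw":-1},
  ],
)

```text
time: 12.97
tool_pos: [0.5435, 0.2018, 0.1122]
tool_rot: [-3.141, 0.0, 2.11]
contact_force: [-3.2, -2.1, 6.1]
opening: 0.0102
grip_force: 40.0
```

```bash
cat > arc.py <<'E'
# arc about pivot in the tool frame: usage a0(yaw deg) da n R
import sys,numpy as np
y0,da,n,R=map(float,sys.argv[1:5]); u=lambda a:np.array([np.cos(np.radians(a)),np.sin(np.radians(a))])
X=u(y0); Y=np.array([X[1],-X[0]])
for i in range(1,int(n)+1):
    v=R*(u(y0+da*i)-u(y0))/750; print(round(v@X,4),round(v@Y,4),round(-da*i/45,4))
E
python3 arc.py 0 5 8 100; python3 -c "
from cell import robot;s=robot.observe();print(s['tool_pos'],s['tool_rot'],s['contact_force'])"
```

```text
-0.0005 -0.0116 -0.1111
-0.002 -0.0232 -0.2222
-0.0045 -0.0345 -0.3333
-0.008 -0.0456 -0.4444
-0.0125 -0.0563 -0.5556
-0.0179 -0.0667 -0.6667
-0.0241 -0.0765 -0.7778
-0.0312 -0.0857 -0.8889
[0.54347319 0.2018227  0.11219774] [-3.14129526e+00  4.07608722e-04  2.11024547e+00] [-3.1980635  -2.05352502  6.05981577]
```

>>> step_arm(
  steps=[
    {"x":-0.0005,"y":-0.0116,"z":0,"rx":0,"ry":0,"rz":-0.1111,"claw":-1},
    {"x":-0.002,"y":-0.0232,"z":0,"rx":0,"ry":0,"rz":-0.2222,"claw":-1},
    {"x":-0.0045,"y":-0.0345,"z":0,"rx":0,"ry":0,"rz":-0.3333,"claw":-1},
    {"x":-0.008,"y":-0.0456,"z":0,"rx":0,"ry":0,"rz":-0.4444,"claw":-1},
    {"x":-0.008,"y":-0.0456,"z":0,"rx":0,"ry":0,"rz":-0.4444,"claw":-1},
  ],
)

```text
time: 13.38
tool_pos: [0.5171, 0.179, 0.1122]
tool_rot: [3.141, 0.0, 2.462]
contact_force: [-0.9, 4.0, 2.4]
opening: 0.01
grip_force: 40.0
```

>>> step_arm(
  steps=[
    {"x":-0.0005,"y":-0.0116,"z":0,"rx":0,"ry":0,"rz":-0.1111,"claw":-1},
    {"x":-0.002,"y":-0.0232,"z":0,"rx":0,"ry":0,"rz":-0.2222,"claw":-1},
    {"x":-0.0045,"y":-0.0345,"z":0,"rx":0,"ry":0,"rz":-0.3333,"claw":-1},
    {"x":-0.008,"y":-0.0456,"z":0,"rx":0,"ry":0,"rz":-0.4444,"claw":-1},
    {"x":-0.0125,"y":-0.0563,"z":0,"rx":0,"ry":0,"rz":-0.5556,"claw":-1},
    {"x":-0.0179,"y":-0.0667,"z":0,"rx":0,"ry":0,"rz":-0.6667,"claw":-1},
    {"x":-0.0241,"y":-0.0765,"z":0,"rx":0,"ry":0,"rz":-0.7778,"claw":-1},
    {"x":-0.0241,"y":-0.0765,"z":0,"rx":0,"ry":0,"rz":-0.7778,"claw":-1},
  ],
)

```text
time: 14.05
tool_pos: [0.4948, 0.1231, 0.1122]
tool_rot: [3.141, -0.001, 3.072]
contact_force: [-5.1, 4.2, 7.9]
opening: 0.0099
grip_force: 40.0
```

```bash
python3 arc.py 0 2.5 8 100; python3 -c "
from cell import robot;s=robot.observe();print(s['tool_pos'],s['tool_rot'],s['contact_force'])"
```

```text
-0.0001 -0.0058 -0.0556
-0.0005 -0.0116 -0.1111
-0.0011 -0.0174 -0.1667
-0.002 -0.0232 -0.2222
-0.0032 -0.0289 -0.2778
-0.0045 -0.0345 -0.3333
-0.0062 -0.0401 -0.3889
-0.008 -0.0456 -0.4444
[0.49482323 0.12309057 0.11219635] [ 3.14088558e+00 -5.24218584e-04  3.07190519e+00] [-5.10751702  4.16602306  7.85709053]
```

>>> step_arm(
  steps=[
    {"x":0.0005,"y":-0.0058,"z":0,"rx":0,"ry":0,"rz":-0.0556,"claw":-1},
    {"x":0.0005,"y":-0.0116,"z":0,"rx":0,"ry":0,"rz":-0.1111,"claw":-1},
    {"x":0,"y":-0.0174,"z":0,"rx":0,"ry":0,"rz":-0.1667,"claw":-1},
    {"x":-0.001,"y":-0.0232,"z":0,"rx":0,"ry":0,"rz":-0.2222,"claw":-1},
    {"x":-0.0022,"y":-0.0289,"z":0,"rx":0,"ry":0,"rz":-0.2778,"claw":-1},
    {"x":-0.0022,"y":-0.0289,"z":0,"rx":0,"ry":0,"rz":-0.2778,"claw":-1},
  ],
)

```text
time: 14.55
tool_pos: [0.4955, 0.1018, 0.1122]
tool_rot: [3.141, 0.001, -2.995]
contact_force: [-3.7, 3.1, 8.1]
opening: 0.0099
grip_force: 40.0
```

>>> step_arm(
  steps=[
    {"x":0.0003,"y":-0.003,"z":0,"rx":0,"ry":0,"rz":-0.028,"claw":-1},
    {"x":0.0002,"y":-0.0058,"z":0,"rx":0,"ry":0,"rz":-0.053,"claw":-1},
    {"x":0.0002,"y":-0.0058,"z":0,"rx":0,"ry":0,"rz":-0.053,"claw":-1},
    {"x":0.0002,"y":-0.0058,"z":0,"rx":0,"ry":0,"rz":-0.053,"claw":-1},
  ],
)

```text
time: 14.88
tool_pos: [0.4961, 0.0979, 0.1122]
tool_rot: [3.141, 0.001, -2.956]
contact_force: [-2.8, 1.8, 8.3]
opening: 0.0097
grip_force: 40.0
```

>>> step_arm(
  steps=[
    {"x":0,"y":-0.0025,"z":0,"rx":0,"ry":0,"rz":-0.01,"claw":-1},
    {"x":0,"y":-0.0025,"z":0,"rx":0,"ry":0,"rz":-0.01,"claw":-1},
    {"x":0,"y":-0.0025,"z":0,"rx":0,"ry":0,"rz":-0.01,"claw":-1},
  ],
)

```text
time: 15.13
tool_pos: [0.4963, 0.0967, 0.1122]
tool_rot: [3.14, 0.001, -2.947]
contact_force: [-3.0, 6.2, 7.6]
opening: 0.01
grip_force: 40.0
```

>>> step_arm(
  steps=[
    {"x":0,"y":-0.002,"z":0,"rx":0,"ry":0,"rz":0,"claw":-1},
    {"x":0,"y":-0.002,"z":0,"rx":0,"ry":0,"rz":0,"claw":-1},
    {"x":0,"y":-0.002,"z":0,"rx":0,"ry":0,"rz":0,"claw":-1},
  ],
)

```text
time: 15.38
tool_pos: [0.4964, 0.0965, 0.1122]
tool_rot: [3.138, 0.001, -2.947]
contact_force: [-4.3, 11.4, 7.5]
opening: 0.0096
grip_force: 40.0
```

```bash
python3 -c "
from cell import robot;s=robot.observe();print(s['tool_pos'],s['tool_rot'],s['contact_force'],s['torque'])"
```

```text
[0.49639829 0.09649368 0.11218925] [ 3.13824705e+00  1.06597852e-03 -2.94692181e+00] [-4.26946076 11.42025522  7.53950608] [ 1.47667837  0.43219781 -0.06961   ]
```

>>> step_arm(
  steps=[
    {"x":0,"y":-0.001,"z":0,"rx":0,"ry":0,"rz":0,"claw":-1},
    {"x":0,"y":-0.001,"z":0,"rx":0,"ry":0,"rz":0,"claw":-1},
    {"x":0,"y":-0.001,"z":0,"rx":0,"ry":0,"rz":0,"claw":-1},
  ],
)

```text
time: 15.63
tool_pos: [0.4964, 0.0963, 0.1122]
tool_rot: [3.137, 0.001, -2.947]
contact_force: [-4.2, 13.2, 7.1]
opening: 0.01
grip_force: 40.0
```

```bash
python3 - <<'E'
from h import *
a,_=read_camera('side'); b,_=read_camera('scene')
a=cv2.resize(a[150:315,170:345],(400,377),interpolation=3); b=cv2.resize(b[180:320,200:350],(400,377),interpolation=3)
cv2.imwrite('pics/end.png',np.hstack([a,b]))
E
```

```text
(no output)
```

View pics/end.png

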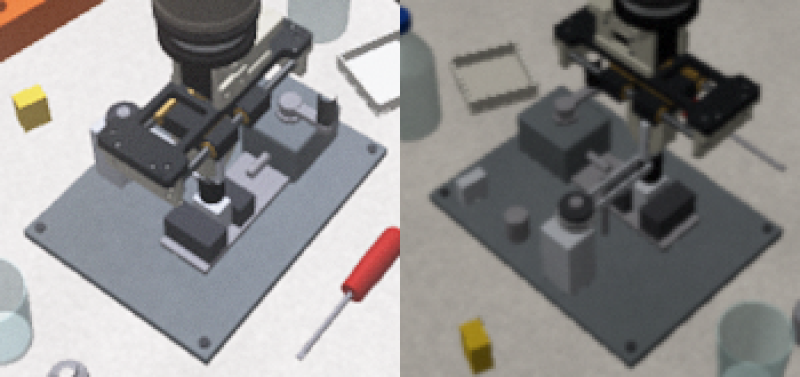

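The reading head is over the clamped block (left picture, (212,195)), the arm is against its pin (right picture, around (605,205)), and everything else is undisturbed. Handing in.

```bash
python3 -c "
from cell import robot;print(robot.hand_in())"
```

```text
the job is handed in; nothing more can be done
None
```

The job is handed in: the crank was turned clockwise until the vise clamped the block (about 10 N at the knob) and released, and the gripper is holding the reader arm against its stop at about 13 N, at about 16 s of the 59 s limit; no verdict came back.

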